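# Seat the vial rotor on the mixer drive

## Robot

A 6-joint arm with a two-finger parallel gripper is mounted at the origin on the work surface; the furniture and walls round the work are solid. World frame = base frame: x ahead of the robot, y to its left, z up, the work surface at z = 0. Lengths are in m, angles in rad, forces in N, time in s.
With the tool pointing down it reaches from about 0.425 to 0.95 m from the base axis. Payload 3.5 kg.
Tool frame: the origin (TCP) lies at the very end of the fingers, on their centre line; the grasp point (between the pads) lies ctrl.tcp_to_grasp behind it (ctrl.tcp_to_grasp is the distance from the TCP to the grasp point, in m); z points along the fingers, y is the line along which they close (so a half turn about z gives the same grasp; the last joint's range is limited). The gripper opens to 85 mm and grips with 20 to 120 N. Pads are 22 mm wide; open, the fingers measure 114 mm over their backs; the gripper's body (76 mm by 85 mm) begins 54 mm behind the grasp point. The pads swing forward as they close: fully open they stand 13 mm farther back than shut.
Start: joints at [1.078, 0.286, 1.577, -0, 1.279, -0.15], TCP at [0.227, 0.636, 0.231] pointing down, gripper open.
Joint ranges: [-2.77, 2.77], [-0.9, 2.22], [0.21, 2.48], [-1.53, 4.67], [0.24, 2.81], [-2.84, 2.84]. Speed limits (rad/s): [2.79, 2.79, 3.14, 3.14, 3.14, 3.14].

## Interface

Orientations are given as a unit quaternion [x, y, z, w].
In Python, from plant import ctrl gives the robot as it stands.
- The arm moves only by the shell command python3 -m inch 'ROWS' [FORCE]. ROWS is JSON, a list of rows, each an object with "slide": the shift along the tool's x, y, z in cm, a list of three; "turn": the turn about the tool's z in rad; "grip": the finger opening in cm, from 0 to 8.54. A call has 1 to 20 rows; each row is the pose to reach, as a shift and turn from the pose commanded when the call began, along the tool's axes at that moment; what a row does not reach only later rows make up. A row lasts 1/10 s, in which the tool goes at most 50 mm and 8.59 degrees, less where a joint would pass 70% of its speed; a pose out of reach is approached as far as the arm can. A call with a gripper value outside its range is refused whole. The fingers move at their own pace and stop on an object; FORCE is the grip in N (left out, the last holds). Time passes only in rows, so rows that repeat a pose let the fingers close. It gives the time, the measured TCP pose, the force, the opening and the grip force at its end, in the units of the state.
- ctrl.get_state(): the state, without advancing time (a new reading comes with each control period).
- ctrl.read_camera(name): name is "scene" or "top"; returns (picture, depth): 400x640x3 uint8, red, green, blue; 400x640 float32, m along the optical axis (not along the pixel's ray), 0 where there is no reading.
- ctrl.camera_info(name): a dict with "K" (3x3 intrinsics, pixels), "camera_from_world" (4x4, takes a point from world to camera coordinates). Camera axes: x right, y down, z forward; pixel columns grow to the right and rows downward; lengths in m; the calibration is good to about 2 mm. A picture is of the moment at which its call begins. camera_info takes no time and is no camera call.
- ctrl.sign_off(): hands the job in; it is judged then, once.
The state is a dict: "time": time; "qpos": joint angles; "dq": joint speeds; "joint_efforts": joint torques, N m; "eef_pos": TCP position; "tcp_rot": TCP orientation; "contact_force": force on the tool from outside, world axes, zero at the start; "wrist_torque": the same for the moment, N m; "opening": opening from 0.0 (shut) to 1.0 (fully open); "finger_force": force on a finger pad.
Only numpy, scipy, OpenCV 4.12 (cv2) and the standard library are available. Lean on these libraries where they do the work, as an engineer would, in place of code of your own. Each camera call takes 0.05 s, during which the arm holds its last target. There are 200 camera calls.

## Task

Pick up the vial rotor, which has a flat grip on top, and lower it over the central shaft of the round mixer drive. Where the drive pin beside the shaft holds it up, keep it only lightly pressed and turn it until it drops over the pin and sits flat, fully home on the drive plate; never force it down. Then let go, leaving the petri dish, the blue cap and the timer where they are.

Things in the scene. Friction and masses are not known exactly. Their poses are not given: they have to be found in the camera images.
- rotor_grip (a point): Middle of the grip of the rotor (loose aluminium disc 92 mm across, 0.35 kg, standing on the bench), on its axis, 57 mm above its underside. Grip: grey, flat, 44 mm along this point's x, 14 mm thick along y, from 36 to 76 mm above the underside; the hub under it is 26 mm across, so fingertips stay above 38 mm. Disc and its vial collars reach 22 mm up. z is up.
- rotor_foot (a point): Centre of the rotor's underside; same axes as rotor_grip. Central bore 11.6 mm wide, 33 mm deep. The foot (86 mm across, 9 mm high) has four radial slots 9.6 mm wide, open below and outward: along +x, +y, -x and -y. The drive pin fits in any of them; a slot is never farther than 45 degrees from the pin, one way or the other.
- drive: The mixer drive, fixed to the bench: round white housing 100 mm across, black knob on its -x side. Origin on its axis at bench height, z up. Over 45 N between rotor and drive (all contacts added) harms it; 5 to 10 N is plenty.
- drive_axis (a point): Top of the drive plate (88 mm across) on the drive's axis, 52 mm above the bench. The steel drive pin, 8 mm thick, rises 8 mm from the plate, 36 mm from the axis; its direction is random and NOT reported (not these axes; cameras see it). Plate turns only against 0.5 N m drag, so it stays put under light load. Rotor home: rotor_grip 57 mm above this point; held up on the pin: 65 mm.
- shaft_tip (a point): Top of the drive's central steel shaft: 10 mm thick, domed end, 28 mm above the plate, 80 mm above the bench.
- dish_mid (a point): Centre of a clear petri dish, 60 mm across, 15 mm high, loose on the bench; leave it alone.
- cap_mid (a point): Centre of a loose blue bottle cap, 42 mm across, 20 mm high, on the bench; leave it alone.
- timer_mid (a point): Middle of a small white timer, 38 x 64 x 61 mm, standing loose on the bench; leave it alone.
Mind the look-alikes: they are no part of the job. Leave any green look-alike of the part that bears rotor_grip alone.

How it is judged:
By the outcome, as a careful person would: the job done as asked, in the order asked, and still so for the second after the job is handed in, with the robot touching nothing.
It also fails if it takes over 61 s, if anything falls off the work surface, if the arm or the gripper's body presses on something with over 40 N, if the wrist force passes 120 N, or if a joint passes its speed limit or range.

## Working session

There is one attempt and no reset: what is moved stays moved. The work goes in short steps, Python scripts to look and compute and a shell command to move; the robot and the scene stay as the last step left them, time stands still between calls to the robot, and variables do not carry over. Pictures are saved under pics/ and viewed, at most 10 in all, crops included, and the job is handed in when it is done.

```bash
ls; mkdir -p pics
cat > h.py <<'E'
import numpy as np,cv2
from plant import ctrl
def cam(n):
    p,d=ctrl.read_camera(n);i=ctrl.camera_info(n)
    return p,d,np.array(i["K"]),np.array(i["camera_from_world"])
def pts(d,K,T):
    v,u=np.mgrid[:400,:640];P=np.stack([(u-K[0,2])/K[0,0]*d,(v-K[1,2])/K[1,1]*d,d],-1)
    return (P-T[:3,3])@T[:3,:3]
def ray(u,v,z,K,T):
    r=T[:3,:3].T@np.array([(u-K[0,2])/K[0,0],(v-K[1,2])/K[1,1],1]);c=-T[:3,:3].T@T[:3,3]
    return c+r*(z-c[2])/r[2]
def save(n,p): cv2.imwrite("pics/"+n,cv2.cvtColor(p,cv2.COLOR_RGB2BGR))
E
python3 - <<'E'
from h import *
for n in("scene","top"):
    p,d,K,T=cam(n);save(n+"0.png",p);np.savez(n+"0.npz",p=p,d=d,K=K,T=T)
    print(n,K[0,0],-T[:3,:3].T@T[:3,3],T[:3,:3])
s=ctrl.get_state();print(s,ctrl.tcp_to_grasp)
E
```

```text
pics
scene 379.6206234871046 [ 0.75568459 -0.31579815  0.65134394] [[ 0.78614657  0.61775413 -0.01879915]
 [ 0.39945214 -0.53107817 -0.74725763]
 [-0.4716053   0.57994466 -0.66426849]]
top 518.4533972970855 [0.20799097 0.18081311 1.16074505] [[ 0.02544126 -0.99967551 -0.00126861]
 [-0.99369669 -0.02515047 -0.10924442]
 [ 0.10917707  0.00403993 -0.99401411]]
{'time': 0.1, 'qpos': array([ 1.07798075e+00,  2.87115277e-01,  1.57805913e+00, -1.04297574e-06,
        1.27857438e+00, -1.49997578e-01]), 'dq': array([ 6.57892075e-04, -2.87762681e-03, -3.46036085e-03,  9.85745464e-04,
       -6.66818283e-04, -5.97281133e-05]), 'joint_efforts': array([ 4.29353004e-04, -4.07294905e+01, -2.93699473e+01, -1.53712535e-04,
        3.39228369e-03, -1.54835999e-05]), 'eef_pos': array([0.22658017, 0.63519886, 0.23004457]), 'tcp_rot': array([ 1.70570621e-01,  9.85344864e-01, -1.02301632e-03, -3.40088331e-04]), 'contact_force': array([-0.87561224, -0.66768245,  0.18737199]), 'wrist_torque': array([-0.03430645, -0.03117847,  0.02089141]), 'finger_force': 0.0, 'opening': 1.0000978793898736} 0.0187
```

View pics/scene0.png

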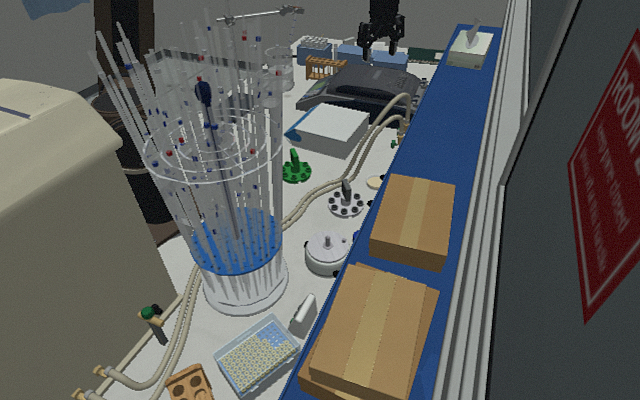

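View pics/top0.png

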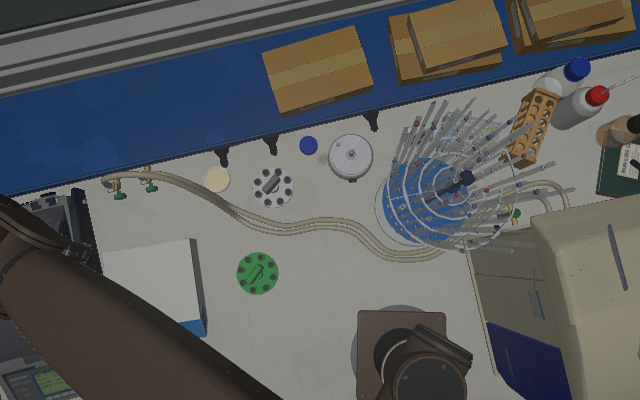

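The grey rotor at top (272,185) / scene (346,197) is the target. The green one at top (257,272) / scene (295,168) is the look-alike. The drive is at top (351,156) / scene (327,252), the cap at top (309,145), the dish at about top (217,179) and the timer at scene (303,315). I'll confirm with an enlarged crop and measure.

Run:
```python
from h import *
t=np.load("top0.npz");s=np.load("scene0.npz")
a=cv2.resize(t["p"][125:215,235:385],None,fx=5,fy=5,interpolation=cv2.INTER_CUBIC)[:450,:750]
b=cv2.resize(s["p"][165:285,290:380],None,fx=4,fy=4)
save("crop1.png",a);save("crop2.png",b)
W=pts(t["d"],t["K"],t["T"]);p=t["p"].astype(int)
def reg(u0,u1,v0,v1,z0,z1):
    m=np.zeros((400,640),bool);m[v0:v1,u0:u1]=1;m&=(W[...,2]>z0)&(W[...,2]<z1)&(t["d"]>0);return m
for nm,r in dict(grip=(250,298,160,212,.06,.09),disc=(245,300,158,215,.012,.03),plate=(325,378,130,185,.045,.058),shaft=(340,362,140,165,.065,.09)).items():
    m=reg(*r);q=W[m];c,(w,h),an=cv2.minAreaRect(q[:,:2].astype(np.float32));(ec,er)=cv2.minEnclosingCircle(q[:,:2].astype(np.float32))
    d=q[:,:2]-q[:,:2].mean(0);ev,V=np.linalg.eigh(d.T@d)
    print(nm,m.sum(),q.mean(0).round(4),np.round(c,4),round(w,4),round(h,4),np.round(ec,4),round(er,4),"ax",np.degrees(np.arctan2(V[1,1],V[0,1])).round(1),"z",np.percentile(q[:,2],[10,90]).round(3))
m=reg(325,378,130,185,.056,.066);print("pin?",m.sum(),W[m].mean(0))
```

```text
grip 154 [0.36   0.2873 0.0756] [0.3611 0.2877] 0.0144 0.0432 [0.3615 0.2882] 0.0223 ax 141.2 z [0.071 0.079]
disc 1043 [0.3587 0.2883 0.0167] [0.3466 0.2912] 0.0899 0.1194 [0.3453 0.3009] 0.0656 ax 136.8 z [0.013 0.022]
plate 1269 [0.4308 0.1174 0.0529] [0.4334 0.11  ] 0.0915 0.1083 [0.4409 0.1064] 0.0606 ax 140.9 z [0.05  0.056]
shaft 23 [0.4305 0.1182 0.0771] [0.4317 0.1185] 0.009 0.0082 [0.4299 0.1183] 0.0045 ax 157.6 z [0.068 0.082]
pin? 157 [0.43681575 0.11575881 0.05734527]
```

View pics/crop1.png

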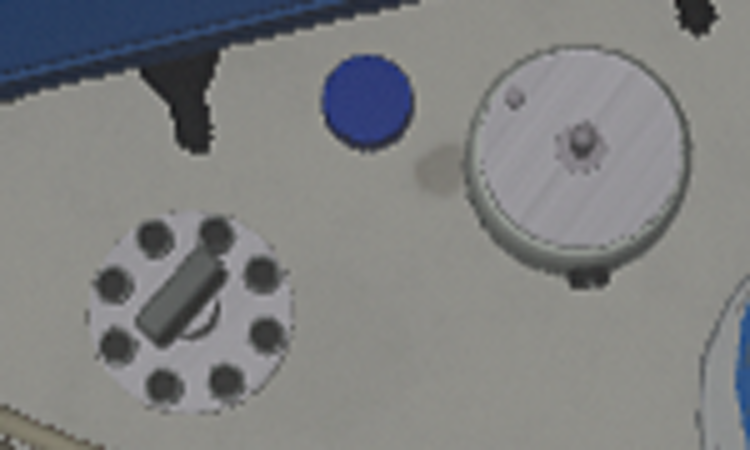

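View pics/crop2.png

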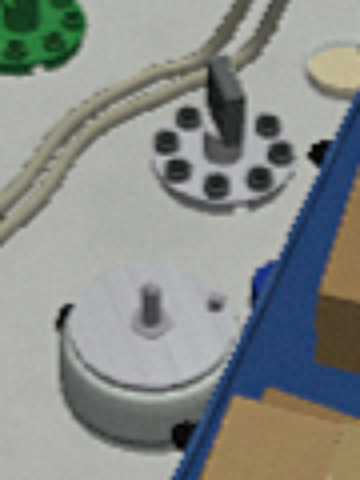

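Crops: the grey rotor's flat grip slants at crop1 (180,300), with eight vial collars around it. It has the aluminium disc and is not green, so it is the one meant. The drive shaft tip is at crop1 (582,137), or top (351.4,152.4). The pin is up-left of it at crop1 (515,97), or top (338,144.4). I'll refine these and check clearances.

Run:
```python
from h import *
t=np.load("top0.npz");s=np.load("scene0.npz")
for n,c in(("top",t),("scene",s)):
    g=cv2.cvtColor(c["p"],cv2.COLOR_RGB2GRAY);W=pts(c["d"],c["K"],c["T"])
    m=(W[...,2]>.069)&(W[...,2]<.085)&(abs(W[...,0]-.36)<.03)&(abs(W[...,1]-.288)<.03)&(c["d"]>0)
    v,u=np.nonzero(m);R=np.array([ray(a,b,.076,c["K"],c["T"]) for a,b in zip(u,v)])[:,:2]
    print(n,"grip",m.sum(),cv2.minAreaRect(R.astype(np.float32)))
    # plate: fit ellipse of bright plate via depth
    m=(W[...,2]>.047)&(W[...,2]<.057)&(np.hypot(W[...,0]-.432,W[...,1]-.117)<.06)&(c["d"]>0)
    m=cv2.morphologyEx(m.astype(np.uint8),cv2.MORPH_OPEN,np.ones((3,3)))
    k=max(cv2.findContours(m,0,1)[0],key=cv2.contourArea)
    R=np.array([ray(a,b,.052,c["K"],c["T"])[:2] for a,b in k[:,0]]).astype(np.float32)
    print("plate",cv2.fitEllipse(R))
    m=(W[...,2]>.068)&(W[...,2]<.09)&(np.hypot(W[...,0]-.432,W[...,1]-.117)<.02)&(c["d"]>0)
    print("shaft",m.sum(),W[m].mean(0) if m.any() else 0)
    pu,pv=(338,144.4) if n=="top" else (290+215/4,165+300/4)
    su,sv=(351.4,152.4) if n=="top" else (290+151/4,165+287/4)
    print("pin",ray(pu,pv,.059,c["K"],c["T"]),"shafttip",ray(su,sv,.079,c["K"],c["T"]))
    for cx,cy in((.431,.118),(.361,.288)):
        m=(np.hypot(W[...,0]-cx,W[...,1]-cy)<.17)&(W[...,2]>.1)&(c["d"]>0);q=W[m]
        if len(q):
            for z0 in(.1,.2,.3,.4):
                r=q[(q[:,2]>z0)&(q[:,2]<z0+.1)]
                if len(r):
                    i=np.argsort(np.hypot(r[:,0]-cx,r[:,1]-cy));print("near",cx,z0,len(r),r[i[[0,len(i)//4]]].round(3).tolist())
```

```text
top grip 141 ((0.3606909513473511, 0.28755807876586914), (0.014697175472974777, 0.042574189603328705), 50.386634826660156)
plate ((0.430940181016922, 0.11704553663730621), (0.08132865279912949, 0.08589433133602142), 76.38552856445312)
shaft 22 [0.43067938 0.11831192 0.07752041]
pin [0.45178414 0.14607942 0.059     ] shafttip [0.43080692 0.11793837 0.079     ]
near 0.431 0.1 7857 [[0.494, 0.139, 0.117], [0.524, 0.177, 0.181]]
near 0.431 0.2 682 [[0.393, 0.043, 0.284], [0.419, 0.005, 0.284]]
near 0.431 0.3 2040 [[0.378, 0.068, 0.392], [0.423, 0.007, 0.35]]
near 0.431 0.4 1742 [[0.381, 0.074, 0.494], [0.377, 0.03, 0.416]]
near 0.361 0.1 4913 [[0.448, 0.31, 0.116], [0.321, 0.406, 0.121]]
scene grip 87 ((0.3628191351890564, 0.2841794192790985), (0.01613038033246994, 0.052154041826725006), 51.94931411743164)
plate ((0.4313468337059021, 0.11752260476350784), (0.08377300202846527, 0.08980359137058258), 53.27677536010742)
shaft 28 [0.43289646 0.11677666 0.07681937]
pin [0.45233576 0.1470592  0.059     ] shafttip [0.43097437 0.11896435 0.079     ]
near 0.431 0.1 5999 [[0.497, 0.13, 0.13], [0.545, 0.144, 0.179]]
near 0.431 0.2 1801 [[0.392, 0.045, 0.281], [0.414, 0.003, 0.216]]
near 0.431 0.3 3139 [[0.357, 0.072, 0.399], [0.419, 0.004, 0.307]]
near 0.431 0.4 3763 [[0.38, 0.073, 0.495], [0.329, 0.077, 0.437]]
near 0.361 0.1 1747 [[0.45, 0.303, 0.13], [0.476, 0.231, 0.131]]
```

Run:
```python
from h import *
A=np.concatenate([pts(c["d"],c["K"],c["T"])[c["d"]>0] for c in(np.load("top0.npz"),np.load("scene0.npz"))])
def prof(th,w,r0,r1,excl=None):
    c,s=np.cos(th),np.sin(th);r=A[:,0]*c+A[:,1]*s;l=-A[:,0]*s+A[:,1]*c
    for a in np.arange(r0,r1,.04):
        z=A[(r>a)&(r<a+.04)&(abs(l)<w)&(A[:,2]>.1),2]
        if len(z): print(a.round(2),len(z),np.percentile(z,[0,10,50,90,100]).round(2))
print("arm");prof(1.078,.06,-.16,.76)
print("drive line");prof(np.arctan2(.118,.431),.07,.1,.52)
from plant import ctrl
print([x for x in dir(ctrl) if x[0]!='_'])
```

```text
arm
-0.08 353 [0.1  0.14 0.31 0.31 0.31]
-0.04 1819 [0.1  0.13 0.31 0.31 0.31]
0.0 1798 [0.1  0.29 0.31 0.31 0.31]
0.04 1942 [0.1  0.14 0.26 0.31 0.31]
0.2 154 [0.6  0.6  0.62 0.64 0.65]
0.24 1087 [0.58 0.6  0.64 0.66 0.66]
0.28 1274 [0.57 0.59 0.64 0.65 0.66]
0.32 1168 [0.56 0.58 0.62 0.63 0.64]
0.36 1044 [0.54 0.57 0.61 0.62 0.63]
0.4 889 [0.53 0.55 0.59 0.61 0.61]
0.44 708 [0.52 0.54 0.58 0.59 0.6 ]
0.48 488 [0.51 0.53 0.56 0.57 0.58]
0.52 576 [0.48 0.5  0.53 0.54 0.56]
0.56 810 [0.46 0.49 0.54 0.54 0.55]
0.6 592 [0.2  0.46 0.5  0.54 0.54]
0.64 368 [0.1  0.19 0.21 0.49 0.51]
0.68 421 [0.1  0.11 0.13 0.18 0.19]
0.72 699 [0.1  0.13 0.13 0.13 0.14]
drive line
0.18 71 [0.32 0.34 0.4  0.45 0.46]
0.22 1044 [0.11 0.25 0.41 0.47 0.5 ]
0.26 1230 [0.11 0.13 0.38 0.47 0.5 ]
0.3 2479 [0.13 0.14 0.38 0.47 0.5 ]
0.34 1002 [0.13 0.13 0.36 0.48 0.52]
0.38 698 [0.13 0.25 0.45 0.49 0.52]
0.5 1724 [0.1  0.13 0.13 0.13 0.18]
['Unreachable', 'camera_info', 'get_state', 'read_camera', 'sign_off', 'tcp_to_grasp']
```

Run:
```python
from h import *
A=np.concatenate([pts(c["d"],c["K"],c["T"])[c["d"]>0] for c in(np.load("top0.npz"),np.load("scene0.npz"))])
def f(th):
    c,s=np.cos(th),np.sin(th);return A[:,0]*c+A[:,1]*s,-A[:,0]*s+A[:,1]*c
r,l=f(1.078)
for a in np.arange(.24,.7,.08):
    m=(r>a)&(r<a+.08)&(abs(l)<.12)&(A[:,2]>.4);print("arm",a.round(2),np.percentile(l[m],[1,99]).round(3))
r,l=f(np.arctan2(.118,.431))
for z in(.3,.4,.46):
  for a in np.arange(.14,.5,.04):
    m=(r>a)&(r<a+.04)&(l<.1)&(l>-.12)&(A[:,2]>z)&(A[:,2]<z+.1);print("tube",z,a.round(2),m.sum(),np.sort(l[m])[::-1][[0,len(l[m])//20]].round(3) if m.any() else "")
```

```text
arm 0.24 [0.046 0.088]
arm 0.32 [0.046 0.119]
arm 0.4 [0.048 0.119]
arm 0.48 [0.045 0.119]
arm 0.56 [0.043 0.108]
arm 0.64 [0.042 0.073]
tube 0.3 0.14 0 
tube 0.3 0.18 336 [-0.06  -0.067]
tube 0.3 0.22 866 [-0.023 -0.032]
tube 0.3 0.26 620 [-0.009 -0.013]
tube 0.3 0.3 1360 [-0.007 -0.012]
tube 0.3 0.34 1266 [-0.014 -0.025]
tube 0.3 0.38 999 [-0.035 -0.06 ]
tube 0.3 0.42 0 
tube 0.3 0.46 0 
tube 0.4 0.14 0 
tube 0.4 0.18 206 [-0.053 -0.057]
tube 0.4 0.22 1212 [-0.013 -0.022]
tube 0.4 0.26 927 [-0.004 -0.007]
tube 0.4 0.3 1849 [-0.002 -0.009]
tube 0.4 0.34 970 [-0.007 -0.023]
tube 0.4 0.38 1615 [-0.029 -0.034]
tube 0.4 0.42 2 [-0.104 -0.104]
tube 0.4 0.46 0 
tube 0.46 0.14 0 
tube 0.46 0.18 135 [-0.115 -0.115]
tube 0.46 0.22 241 [-0.011 -0.015]
tube 0.46 0.26 274 [-0.004 -0.006]
tube 0.46 0.3 579 [-0.002 -0.006]
tube 0.46 0.34 400 [-0.007 -0.064]
tube 0.46 0.38 793 [-0.029 -0.032]
tube 0.46 0.42 0 
tube 0.46 0.46 0
```

```bash
python3 -m inch '[{"slide":[-6,-7,0],"turn":0.1,"grip":6},{"slide":[-12,-14,0],"turn":0.2,"grip":6},{"slide":[-18,-21,0],"turn":0.3,"grip":6},{"slide":[-24.4,-28.3,0],"turn":0.335,"grip":6},{"slide":[-24.4,-28.3,0],"turn":0.335,"grip":6},{"slide":[-24.4,-28.3,0],"turn":0.335,"grip":6},{"slide":[-24.4,-28.3,0],"turn":0.335,"grip":6},{"slide":[-24.4,-28.3,0],"turn":0.335,"grip":6},{"slide":[-24.4,-28.3,0],"turn":0.335,"grip":6},{"slide":[-24.4,-28.3,5],"turn":0.335,"grip":6},{"slide":[-24.4,-28.3,9],"turn":0.335,"grip":6},{"slide":[-24.4,-28.3,9],"turn":0.335,"grip":6},{"slide":[-24.4,-28.3,9],"turn":0.335,"grip":6}]'
python3 - <<'E'
from h import *
s=ctrl.get_state();print(s["qpos"].round(3),s["contact_force"])
from scipy.spatial.transform import Rotation as R
print(R.from_quat(s["tcp_rot"]).as_matrix().round(3))
p,d,K,T=cam("scene");save("a.png",cv2.resize(p[60:260,260:430],None,fx=3,fy=3))
E
```

```text
time: 1.4
eef_pos: [0.361, 0.2877, 0.1413]
tcp_rot: [0.332, 0.943, -0.001, -0.001]
contact_force: [0.3, 0.0, 0.3]
opening: 0.701
finger_force: 0.0
[ 0.452 -0.097  2.164  0.     1.076 -0.442] [0.31323904 0.02762014 0.34395225]
[[-0.78   0.626 -0.002]
 [ 0.626  0.78  -0.001]
 [ 0.001 -0.002 -1.   ]]
```

View pics/a.png

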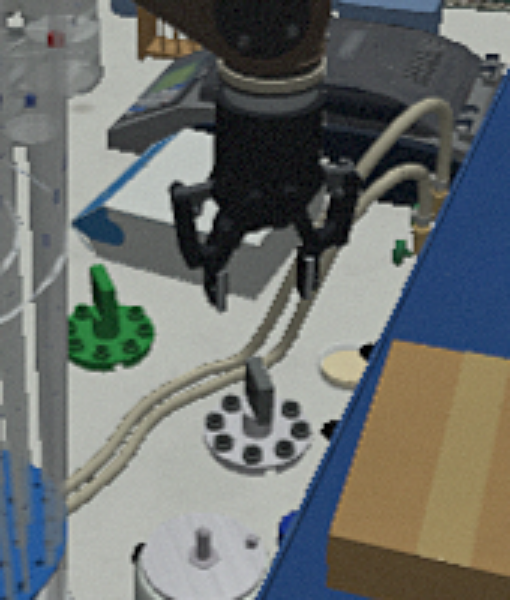

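The gripper hangs straight over the grey rotor grip at crop (258,380), with its fingers at (215,290) and (305,285) on either side of it. I'll go down and grip.

```bash
python3 -m inch '[{"slide":[0,0,4],"turn":0,"grip":6},{"slide":[0,0,7],"turn":0,"grip":6},{"slide":[0,0,9],"turn":0,"grip":6},{"slide":[0,0,9.8],"turn":0,"grip":6},{"slide":[0,0,9.8],"turn":0,"grip":6},{"slide":[0,0,9.8],"turn":0,"grip":6},{"slide":[0,0,9.8],"turn":0,"grip":3},{"slide":[0,0,9.8],"turn":0,"grip":2},{"slide":[0,0,9.8],"turn":0,"grip":1},{"slide":[0,0,9.8],"turn":0,"grip":0.5},{"slide":[0,0,9.8],"turn":0,"grip":0.5},{"slide":[0,0,9.8],"turn":0,"grip":0.5},{"slide":[0,0,9.8],"turn":0,"grip":0.5},{"slide":[0,0,9.8],"turn":0,"grip":0.5}]' 50
python3 -m inch '[{"slide":[0,0,-1],"turn":0,"grip":0.5},{"slide":[0,0,-5],"turn":0,"grip":0.5},{"slide":[0,0,-10],"turn":0,"grip":0.5},{"slide":[0,0,-12],"turn":0,"grip":0.5},{"slide":[0,0,-12],"turn":0,"grip":0.5},{"slide":[0,0,-12],"turn":0,"grip":0.5},{"slide":[0,0,-12],"turn":0,"grip":0.5},{"slide":[0,0,-12],"turn":0,"grip":0.5}]'
python3 - <<'E'
from h import *
s=ctrl.get_state();print(s["eef_pos"],s["qpos"].round(3),s["contact_force"],s["joint_efforts"].round(2))
p,d,K,T=cam("scene");save("b.png",cv2.resize(p[60:260,260:430],None,fx=3,fy=3));np.savez("b.npz",p=p,d=d,K=K,T=T)
E
```

```text
time: 2.85
eef_pos: [0.3623, 0.2877, 0.0441]
tcp_rot: [0.333, 0.943, 0.001, 0.001]
contact_force: [0.0, 1.8, 5.5]
opening: 0.155
finger_force: 52.0
time: 3.65
eef_pos: [0.36, 0.2863, 0.1607]
tcp_rot: [0.332, 0.943, -0.002, -0.002]
contact_force: [-0.4, -0.6, -2.8]
opening: 0.158
finger_force: 50.8
[0.35996262 0.28632978 0.16065877] [ 0.451 -0.125  2.15  -0.     1.122 -0.442] [-0.39594212 -0.638122   -2.82752397] [ 1.000e-02 -2.380e+01 -2.882e+01  0.000e+00  2.000e-02 -0.000e+00]
```

View pics/b.png

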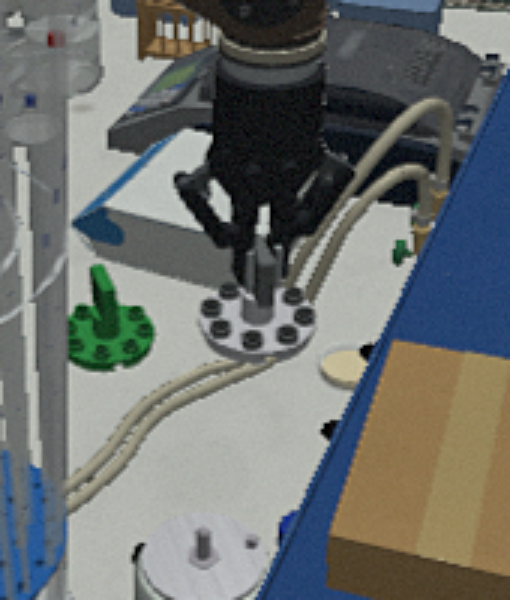

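Rotor held at crop (258,310), level, with the neighbours untouched. I'll carry it over the drive in stages, watching for contact with the tubes.

```bash
python3 -m inch '[{"slide":[-2,-1.1,0],"turn":0,"grip":0.5},{"slide":[-4,-2.2,0],"turn":0,"grip":0.5},{"slide":[-6,-3.2,0],"turn":0,"grip":0.5},{"slide":[-8,-4.3,0],"turn":-0.02,"grip":0.5},{"slide":[-10,-5.4,0],"turn":-0.02,"grip":0.5},{"slide":[-11,-5.9,0],"turn":-0.04,"grip":0.5},{"slide":[-12,-6.5,0],"turn":-0.04,"grip":0.5},{"slide":[-12,-6.5,0],"turn":-0.04,"grip":0.5},{"slide":[-12,-6.5,0],"turn":-0.04,"grip":0.5}]'
python3 -c "
from h import *
s=ctrl.get_state();print(s['contact_force'].round(1),s['joint_efforts'].round(2),s['qpos'].round(3))"
python3 -m inch '[{"slide":[-0.8,-0.4,0],"turn":0,"grip":0.5},{"slide":[-1.6,-0.9,0],"turn":0,"grip":0.5},{"slide":[-2.4,-1.3,0],"turn":0,"grip":0.5},{"slide":[-3.2,-1.7,0],"turn":0,"grip":0.5},{"slide":[-4.1,-2.2,0],"turn":0,"grip":0.5},{"slide":[-4.1,-2.2,0],"turn":0,"grip":0.5},{"slide":[-4.1,-2.2,0],"turn":0,"grip":0.5},{"slide":[-4.1,-2.2,0],"turn":0,"grip":0.5}]'
python3 - <<'E'
from h import *
s=ctrl.get_state();print(s["eef_pos"],s["qpos"].round(3),s["contact_force"],s["joint_efforts"].round(2))
p,d,K,T=cam("scene");save("c.png",cv2.resize(p[100:300,200:440],None,fx=3,fy=3));np.savez("c.npz",p=p,d=d,K=K,T=T)
p,d,K,T=cam("top");np.savez("ct.npz",p=p,d=d,K=K,T=T);save("ct.png",p)
E
```

```text
time: 4.6
eef_pos: [0.4139, 0.1614, 0.1629]
tcp_rot: [0.314, 0.949, -0.0, -0.001]
contact_force: [-0.5, 0.6, -3.0]
opening: 0.153
finger_force: 50.7
[-0.5  0.6 -3. ] [-3.60e-01 -2.18e+01 -2.89e+01 -2.00e-02 -0.00e+00 -0.00e+00] [ 0.142 -0.17   2.186  0.     1.127 -0.79 ]
time: 5.4
eef_pos: [0.434, 0.1193, 0.1633]
tcp_rot: [0.314, 0.95, 0.0, -0.0]
contact_force: [-0.3, -0.4, -2.9]
opening: 0.154
finger_force: 50.7
[0.43395356 0.11928904 0.16325147] [ 0.042 -0.157  2.173  0.     1.125 -0.891] [-0.33321752 -0.36175812 -2.88802815] [ -0.17 -22.39 -28.91  -0.     0.    -0.  ]
```

View pics/c.png

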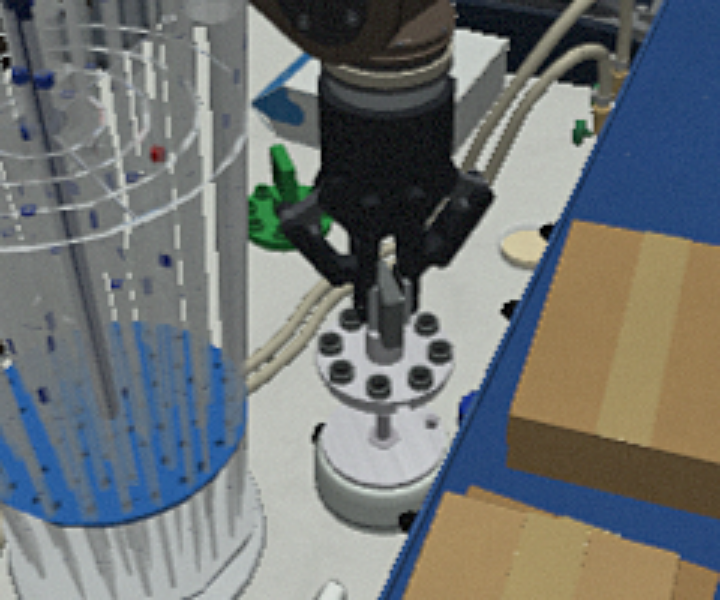

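The rotor hangs over the drive, with the disc at crop (385,365), the shaft at (382,425) and the pin at (432,420). Nothing touches the tubes. I'll measure the disc centre from the collars.

Run:
```python
from h import *
from scipy.optimize import least_squares
zc=.1633-.0441+.022
def ctr(P,Rk=None):
    f=lambda x:np.hypot(P[:,0]-x[0],P[:,1]-x[1])-(x[2] if Rk is None else Rk)
    r=least_squares(f,[.433,.119,.036],loss="soft_l1",f_scale=.001);return r.x,f(r.x)
for n,fn in(("scene","c.npz"),("top","ct.npz")):
    c=np.load(fn);K,T=c["K"],c["T"];pc=T@np.array([.434,.119,zc,1]);u0,v0=K[0,0]*pc[0]/pc[2]+K[0,2],K[1,1]*pc[1]/pc[2]+K[1,2]
    W=pts(c["d"],K,T);g=cv2.cvtColor(c["p"],cv2.COLOR_RGB2GRAY)
    rr=np.hypot(W[...,0]-.434,W[...,1]-.119)
    m=(g<95)&(rr<.05)&(rr>.022)&(abs(W[...,2]-zc+.003)<.014)&(c["d"]>0)
    nl,L,st,ce=cv2.connectedComponentsWithStats(m.astype(np.uint8))
    P=np.array([ray(*ce[i],zc,K,T)[:2] for i in range(1,nl) if st[i,4]>=8])
    print(n,[(ce[i].round(1).tolist(),int(st[i,4])) for i in range(1,nl) if st[i,4]>=8])
    if len(P)>3: print(P.round(4).tolist(),ctr(P))
    # rim by depth
    m=(abs(W[...,2]-zc+.007)<.012)&(rr<.06)&(c["d"]>0)&(g>110);print("disc z",np.median(W[m][:,2]) if m.any() else 0,m.sum())
c=np.load("ct.npz");save("d.png",np.vstack([cv2.resize(c["p"][110:190,300:400],None,fx=5,fy=5)]))
```

```text
scene [([316.4, 206.4], 38), ([341.7, 207.9], 41), ([309.6, 214.4], 47), ([346.1, 217.0], 43), ([313.2, 223.6], 52), ([339.6, 225.7], 53), ([325.6, 228.5], 53), ([321.0, 233.5], 44), ([340.9, 232.2], 22)]
[[0.3978, 0.125], [0.4409, 0.1519], [0.4016, 0.0985], [0.4631, 0.1355], [0.4234, 0.0826], [0.4669, 0.1085], [0.4503, 0.0864], [0.4512, 0.0707], [0.4787, 0.0958]] (array([0.43286507, 0.11661684, 0.03600075]), array([ 3.66784246e-05,  2.09390055e-04,  1.21066885e-04, -3.57798284e-04,
       -6.94134571e-04, -9.55617414e-04, -1.16434602e-03,  1.34149091e-02,
        1.43574566e-02]))
disc z 0.13457693200019988 592
top []
disc z 0 0
```

View pics/d.png

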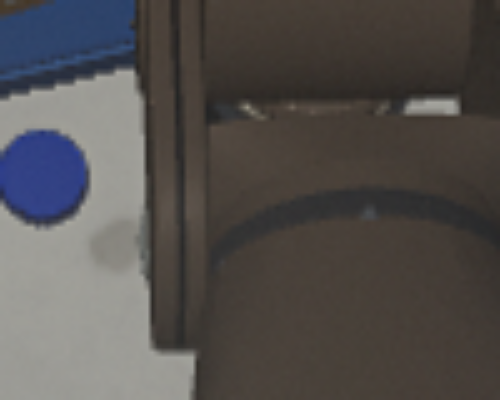

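The arm hides the rotor from the top camera, which shows only the cap at crop (45,175) still in place. So I'll use the scene view alone, calibrated against the start picture.

```bash
cat > col.py <<'E'
from h import *
from scipy.optimize import least_squares
def col(fn,cx,cy,zc,amax=.0075):
    c=np.load(fn);K,T=c["K"],c["T"];W=pts(c["d"],K,T);g=cv2.cvtColor(c["p"],cv2.COLOR_RGB2GRAY)
    rr=np.hypot(W[...,0]-cx,W[...,1]-cy)
    m=(g<95)&(rr<.05)&(rr>.022)&(abs(W[...,2]-zc+.003)<.014)&(c["d"]>0)
    nl,L,st,ce=cv2.connectedComponentsWithStats(m.astype(np.uint8))
    P=np.array([ray(*ce[i],zc,K,T)[:2] for i in range(1,nl) if st[i,4]>=8])
    for _ in range(3):
        r=least_squares(lambda x:np.hypot(P[:,0]-x[0],P[:,1]-x[1])-.036,[cx,cy],loss="soft_l1",f_scale=.001)
        P=P[abs(np.hypot(*(P-r.x).T)-.036)<.004]
    a=np.degrees(np.arctan2(*(P-r.x).T[::-1]))
    return r.x,len(P),np.sort(a%45).round(1)
if __name__=="__main__":
    print("start",col("scene0.npz",.361,.287,.022));print("lift",col("b.npz",.36,.2863,.1386));print("now",col("c.npz",.434,.119,.1412))
    for fn in("scene0.npz","c.npz"):
        c=np.load(fn);K,T=c["K"],c["T"];W=pts(c["d"],K,T)
        m=(abs(W[...,2]-.052)<.004)&(np.hypot(W[...,0]-.432,W[...,1]-.117)<.052)&(c["d"]>0);print(fn,m.sum(),np.median(W[m][:,2]))
E
python3 col.py
```

```text
start (array([0.36099704, 0.28585541]), 6, array([27.9, 28.3, 28.5, 28.6, 28.7, 28.8]))
lift (array([0.35844447, 0.28307281]), 6, array([27.6, 27.6, 28.3, 28.3, 28.5, 28.6]))
now (array([0.43229154, 0.11728189]), 7, array([30.2, 30.6, 30.7, 30.7, 31.1, 31.4, 32.4]))
scene0.npz 985 0.05326648696277297
c.npz 874 0.0531883234962265
```

```bash
python3 -m inch '[{"slide":[0.15,-0.27,0.5],"turn":0,"grip":0.5},{"slide":[0.15,-0.27,1.5],"turn":0,"grip":0.5},{"slide":[0.15,-0.27,2.5],"turn":0,"grip":0.5},{"slide":[0.15,-0.27,3.3],"turn":0,"grip":0.5},{"slide":[0.15,-0.27,3.3],"turn":0,"grip":0.5},{"slide":[0.15,-0.27,3.3],"turn":0,"grip":0.5},{"slide":[0.15,-0.27,3.3],"turn":0,"grip":0.5}]'
python3 - <<'E'
from h import *
from col import col
s=ctrl.get_state();e=s["eef_pos"];print(e,s["contact_force"])
p,d,K,T=cam("scene");np.savez("e.npz",p=p,d=d,K=K,T=T);print(col("e.npz",e[0],e[1],e[2]-.0221))
E
```

```text
time: 6.2
eef_pos: [0.4317, 0.1179, 0.1307]
tcp_rot: [0.314, 0.95, 0.0, 0.0]
contact_force: [0.5, -0.0, -3.2]
opening: 0.158
finger_force: 50.7
[0.43166551 0.11794316 0.13067685] [ 0.54815098 -0.00648446 -3.20946853]
(array([0.43039742, 0.11564678]), 7, array([28.2, 30. , 30.3, 30.5, 31.9, 32.4, 32.4]))
```

```bash
python3 -m inch '[{"slide":[0,0,0.2],"turn":0,"grip":0.5},{"slide":[0,0,0.4],"turn":0,"grip":0.5},{"slide":[0,0,0.6],"turn":0,"grip":0.5},{"slide":[0,0,0.7],"turn":0,"grip":0.5},{"slide":[0,0,0.8],"turn":0,"grip":0.5},{"slide":[0,0,0.8],"turn":0,"grip":0.5},{"slide":[0,0,0.8],"turn":0,"grip":0.5}]'
python3 -c "
from h import *
s=ctrl.get_state();print(s['eef_pos'].round(4),s['contact_force'].round(2),s['wrist_torque'].round(3))"
```

```text
time: 6.95
eef_pos: [0.4313, 0.1179, 0.1224]
tcp_rot: [0.314, 0.95, 0.0, 0.0]
contact_force: [0.3, 0.6, -2.3]
opening: 0.158
finger_force: 50.8
[0.4313 0.1179 0.1224] [ 0.3   0.62 -2.33] [0.067 0.02  0.016]
```

```bash
python3 -m inch '[{"slide":[0,0,0.1],"turn":0,"grip":0.5},{"slide":[0,0,0.2],"turn":0,"grip":0.5},{"slide":[0,0,0.3],"turn":0,"grip":0.5},{"slide":[0,0,0.3],"turn":0,"grip":0.5},{"slide":[0,0,0.3],"turn":0,"grip":0.5}]'
python3 -c "
from h import *
s=ctrl.get_state();print(s['eef_pos'].round(4),s['contact_force'].round(2),s['wrist_torque'].round(3))"
```

```text
time: 7.45
eef_pos: [0.4321, 0.1179, 0.1196]
tcp_rot: [0.314, 0.95, 0.0, 0.001]
contact_force: [4.2, 0.3, -3.1]
opening: 0.154
finger_force: 50.7
[0.4321 0.1179 0.1196] [ 4.23  0.3  -3.09] [-0.015 -0.757 -0.029]
```

The shaft is in the bore and pushing it towards +x, so I'll shift 1 mm in +x and go on down.

```bash
python3 -m inch '[{"slide":[-0.08,0.06,0],"turn":0,"grip":0.5},{"slide":[-0.08,0.06,0.2],"turn":0,"grip":0.5},{"slide":[-0.08,0.06,0.4],"turn":0,"grip":0.5},{"slide":[-0.08,0.06,0.6],"turn":0,"grip":0.5},{"slide":[-0.08,0.06,0.6],"turn":0,"grip":0.5},{"slide":[-0.08,0.06,0.6],"turn":0,"grip":0.5}]'
python3 -c "
from h import *
s=ctrl.get_state();print(s['eef_pos'].round(4),s['contact_force'].round(2),s['wrist_torque'].round(3))"
```

```text
time: 8.05
eef_pos: [0.4326, 0.118, 0.1132]
tcp_rot: [0.314, 0.95, 0.0, 0.001]
contact_force: [4.0, 0.6, -4.6]
opening: 0.16
finger_force: 50.6
[0.4326 0.118  0.1132] [ 4.01  0.62 -4.62] [ 0.156 -0.986 -0.018]
```

```bash
python3 -m inch '[{"slide":[-0.08,0.06,0],"turn":0,"grip":0.5},{"slide":[-0.08,0.06,0.2],"turn":0,"grip":0.5},{"slide":[-0.08,0.06,0.4],"turn":0,"grip":0.5},{"slide":[-0.08,0.06,0.6],"turn":0,"grip":0.5},{"slide":[-0.08,0.06,0.6],"turn":0,"grip":0.5},{"slide":[-0.08,0.06,0.6],"turn":0,"grip":0.5}]'
python3 -c "
from h import *
s=ctrl.get_state();print(s['eef_pos'].round(4),s['contact_force'].round(2),s['wrist_torque'].round(3))"
```

```text
time: 8.65
eef_pos: [0.4329, 0.1179, 0.1068]
tcp_rot: [0.314, 0.95, -0.0, -0.0]
contact_force: [2.8, 0.2, -4.6]
opening: 0.156
finger_force: 50.5
[0.4329 0.1179 0.1068] [ 2.79  0.24 -4.55] [ 0.024 -0.553  0.001]
```

```bash
python3 -m inch '[{"slide":[-0.04,0.03,0.1],"turn":0,"grip":0.5},{"slide":[-0.04,0.03,0.2],"turn":0,"grip":0.5},{"slide":[-0.04,0.03,0.3],"turn":0,"grip":0.5},{"slide":[-0.04,0.03,0.35],"turn":0,"grip":0.5},{"slide":[-0.04,0.03,0.35],"turn":0,"grip":0.5},{"slide":[-0.04,0.03,0.35],"turn":0,"grip":0.5}]'
python3 -c "
from h import *
s=ctrl.get_state();print(s['eef_pos'].round(4),s['contact_force'].round(2),s['wrist_torque'].round(3))"
```

```text
time: 9.25
eef_pos: [0.4334, 0.1179, 0.1036]
tcp_rot: [0.314, 0.95, -0.0, -0.0]
contact_force: [-0.4, -0.2, -3.9]
opening: 0.16
finger_force: 50.8
[0.4334 0.1179 0.1036] [-0.35 -0.23 -3.88] [-0.043 -0.011  0.012]
```

Side load is gone and there is no upward push yet. Continuing in 1 mm steps.

```bash
python3 -m inch '[{"slide":[0,0,0.1],"turn":0,"grip":0.5},{"slide":[0,0,0.2],"turn":0,"grip":0.5},{"slide":[0,0,0.2],"turn":0,"grip":0.5},{"slide":[0,0,0.2],"turn":0,"grip":0.5}]'
python3 -c "
from h import *
s=ctrl.get_state();print(s['eef_pos'].round(4),s['contact_force'].round(2),s['wrist_torque'].round(3))"
```

```text
time: 9.65
eef_pos: [0.4337, 0.1179, 0.1018]
tcp_rot: [0.313, 0.95, -0.0, -0.0]
contact_force: [0.1, -0.1, -2.4]
opening: 0.154
finger_force: 50.8
[0.4337 0.1179 0.1018] [ 0.14 -0.11 -2.44] [ 0.035 -0.039 -0.011]
```

```bash
python3 -m inch '[{"slide":[0,0,0.1],"turn":0,"grip":0.5},{"slide":[0,0,0.2],"turn":0,"grip":0.5},{"slide":[0,0,0.3],"turn":0,"grip":0.5},{"slide":[0,0,0.3],"turn":0,"grip":0.5},{"slide":[0,0,0.3],"turn":0,"grip":0.5}]'
python3 -c "
from h import *
s=ctrl.get_state();print(s['eef_pos'].round(4),s['contact_force'].round(2),s['wrist_torque'].round(3))"
```

```text
time: 10.15
eef_pos: [0.4338, 0.1179, 0.0988]
tcp_rot: [0.314, 0.95, -0.0, -0.0]
contact_force: [0.6, 1.3, -3.5]
opening: 0.154
finger_force: 50.8
[0.4338 0.1179 0.0988] [ 0.57  1.33 -3.46] [ 0.064 -0.017  0.026]
```

It is already well below pin height and free, so the slot is over the pin. Last millimetres now, gently.

```bash
python3 -m inch '[{"slide":[0,0,0.1],"turn":0,"grip":0.5},{"slide":[0,0,0.2],"turn":0,"grip":0.5},{"slide":[0,0,0.2],"turn":0,"grip":0.5},{"slide":[0,0,0.2],"turn":0,"grip":0.5}]'
python3 -c "
from h import *
s=ctrl.get_state();print(s['eef_pos'].round(4),s['contact_force'].round(2),s['wrist_torque'].round(3))"
python3 -m inch '[{"slide":[0,0,0.05],"turn":0,"grip":0.5},{"slide":[0,0,0.05],"turn":0,"grip":0.5},{"slide":[0,0,0.05],"turn":0,"grip":0.5}]'
python3 -c "
from h import *
s=ctrl.get_state();print(s['eef_pos'].round(4),s['contact_force'].round(2),s['wrist_torque'].round(3))"
```

```text
time: 10.55
eef_pos: [0.4337, 0.1179, 0.0967]
tcp_rot: [0.314, 0.95, -0.0, -0.0]
contact_force: [0.5, -0.3, -3.3]
opening: 0.155
finger_force: 50.8
[0.4337 0.1179 0.0967] [ 0.48 -0.26 -3.25] [-0.022  0.    -0.001]
time: 10.85
eef_pos: [0.4338, 0.1179, 0.0963]
tcp_rot: [0.314, 0.95, -0.0, 0.0]
contact_force: [0.5, -0.5, -2.3]
opening: 0.152
finger_force: 50.8
[0.4338 0.1179 0.0963] [ 0.46 -0.5  -2.32] [ 0.035 -0.024 -0.014]
```

```bash
python3 -m inch '[{"slide":[0,0,0.05],"turn":0,"grip":0.5},{"slide":[0,0,0.05],"turn":0,"grip":0.5},{"slide":[0,0,0.05],"turn":0,"grip":0.5}]'
python3 -m inch '[{"slide":[0,0,0.05],"turn":0,"grip":0.5},{"slide":[0,0,0.05],"turn":0,"grip":0.5},{"slide":[0,0,0.05],"turn":0,"grip":0.5}]'
python3 -c "
from h import *
s=ctrl.get_state();print(s['eef_pos'].round(4),s['contact_force'].round(2),s['wrist_torque'].round(3))"
```

```text
time: 11.15
eef_pos: [0.4339, 0.118, 0.0961]
tcp_rot: [0.314, 0.95, 0.0, 0.0]
contact_force: [-1.6, 1.0, -0.1]
opening: 0.155
finger_force: 51.0
time: 11.45
eef_pos: [0.4339, 0.1181, 0.096]
tcp_rot: [0.313, 0.95, 0.0, -0.0]
contact_force: [-3.4, 2.2, 6.4]
opening: 0.156
finger_force: 52.0
[0.4339 0.1181 0.096 ] [-3.37  2.19  6.35] [-0.035  0.685  0.013]
```

The plate is reached at 0.096, exactly the home height, with about 9 N of pressing. I'll ease off, release, rise and look.

```bash
python3 -m inch '[{"slide":[0,0,-0.05],"turn":0,"grip":0.5},{"slide":[0,0,-0.05],"turn":0,"grip":2},{"slide":[0,0,-0.05],"turn":0,"grip":3},{"slide":[0,0,-0.05],"turn":0,"grip":5},{"slide":[0,0,-0.05],"turn":0,"grip":5},{"slide":[0,0,-0.05],"turn":0,"grip":5},{"slide":[0,0,-0.05],"turn":0,"grip":5},{"slide":[0,0,-0.05],"turn":0,"grip":5},{"slide":[0,0,-2],"turn":0,"grip":5},{"slide":[0,0,-5],"turn":0,"grip":5},{"slide":[0,0,-9],"turn":0,"grip":5},{"slide":[0,0,-11],"turn":0,"grip":5},{"slide":[0,0,-11],"turn":0,"grip":5},{"slide":[0,0,-11],"turn":0,"grip":5},{"slide":[0,0,-11],"turn":0,"grip":5}]'
python3 - <<'E'
from h import *
from col import col
s=ctrl.get_state();print(s["eef_pos"],s["contact_force"],s["joint_efforts"].round(2))
p,d,K,T=cam("scene");np.savez("f.npz",p=p,d=d,K=K,T=T);print(col("f.npz",.432,.118,.074))
W=pts(d,K,T);rr=np.hypot(W[...,0]-.432,W[...,1]-.118);g=p.mean(-1)
m=(rr<.044)&(rr>.016)&(abs(W[...,2]-.071)<.012)&(d>0)&(g>110);q=W[m]
A=np.c_[q[:,:2]-[.432,.118],np.ones(len(q))];print("disc plane",len(q),np.linalg.lstsq(A,q[:,2],rcond=None)[0],np.median(q[:,2]))
m=(rr<.03)&(W[...,2]>.11)&(W[...,2]<.15)&(d>0);print("grip top z",np.percentile(W[m][:,2],[50,90]) if m.any() else 0)
# same disc measure at start for reference
c=np.load("scene0.npz");W=pts(c["d"],K,T);rr=np.hypot(W[...,0]-.361,W[...,1]-.287);m=(rr<.044)&(rr>.016)&(abs(W[...,2]-.019)<.012)&(c["d"]>0)&(c["p"].mean(-1)>110);print("ref disc z",np.median(W[m][:,2]))
save("f.png",cv2.resize(p[120:320,230:400],None,fx=3,fy=3))
E
```

```text
time: 12.95
eef_pos: [0.4327, 0.1179, 0.2035]
tcp_rot: [0.314, 0.95, -0.001, -0.001]
contact_force: [-0.7, 0.2, 0.2]
opening: 0.586
finger_force: 0.0
[0.43271971 0.11787858 0.20349308] [-0.72558144  0.22546387  0.1790452 ] [ 1.000e-02 -2.095e+01 -2.916e+01 -0.000e+00 -1.000e-02 -0.000e+00]
(array([0.43184148, 0.11611904]), 7, array([30.1, 30.6, 30.6, 30.7, 30.9, 31.2, 31.5]))
disc plane 476 [-0.00241004  0.00891589  0.06786598] 0.06729677764589861
grip top z [0.12784376 0.13012948]
ref disc z 0.01545040851563882
```

View pics/f.png

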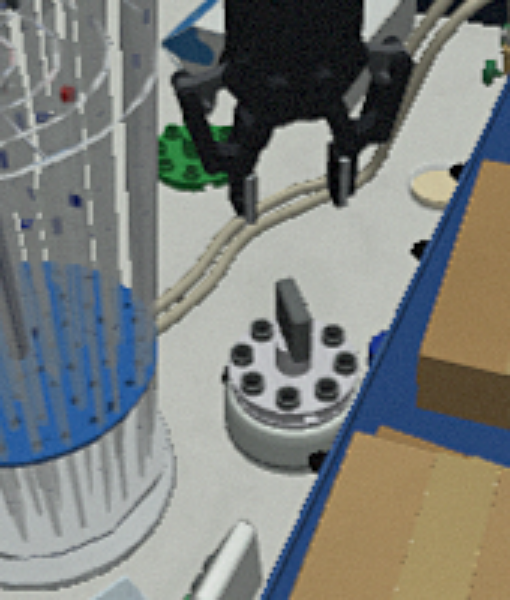

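The rotor sits level on the drive at crop (292,365). Its disc rose 51.8 mm from the bench reading, against 52 mm for fully home. The gripper is clear, and the dish, cap and timer are in place.

```bash
python3 -c "
from plant import ctrl
print(ctrl.sign_off())"
```

```text
the job is handed in; nothing more can be done
None
```

The rotor is fully home and flat on the drive plate with its slot over the pin, released and handed in at about 13 s; it dropped straight over the pin without needing the turning step, and the dish, cap and timer were left alone.

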